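# Seat an iris ring in the three-point nest of a shutter bench

### The arm

A 6-joint arm with a two-finger parallel gripper is mounted at the origin on the work surface. World frame = base frame: x ahead of the robot, y to its left, z up, the work surface at z = 0. Lengths are in mm, angles in rad, forces in N, time in s.
With the tool pointing down it reaches from about 300 to 950 mm from the base axis. Payload 3.1 kg.
Tool frame: the origin (TCP) lies between the finger pads; the fingertips stand robot.tip_extent ahead of it and the grasp point (between the pads) lies 3 mm ahead of it (robot.tip_extent is the distance from the TCP to the fingertips, in mm); y points along the fingers, z is the direction in which the jaws open and shut, and the axes are right-handed (so a half turn about y gives the same grasp; the last joint's range is limited). The gripper opens to 85 mm and grips with 20 to 120 N. Pads are 22 mm wide; open, the fingers measure 114 mm over their backs; the gripper's body (76 mm by 85 mm) begins 54 mm behind the grasp point. The pads swing forward as they close: fully open they stand 13 mm farther back than shut.
Start: joints at [-0.07, 0.308, 1.634, -0, 1.2, -0.07], TCP at [625.006, -0.028, 253.272] pointing down, gripper open.
Joint ranges: [-3.06, 3.06], [-0.79, 1.96], [0.05, 2.63], [-1.19, 4.34], [0.05, 2.64], [-2.94, 2.94]. Speed limits (rad/s): [2.79, 2.79, 3.14, 3.14, 3.14, 3.14].

### API

Orientations are given as a rotation vector (axis times angle).
In Python, from cell import robot, optics gives the robot as it stands.
- The arm moves only by the tool carry_out, never from a script. Its argument "steps" is text: rows parted by semicolons, each of 5 numbers parted by spaces: the shift along the tool's x, y, z in m, then the turn about the tool's y in degrees, then the opening, from -1 (shut) to 1 (fully open). In form: tx ty tz turn gripper; .... A call has 1 to 12 rows; each row is the pose to reach, as a shift and turn from the pose commanded when the call began, along the tool's axes at that moment; what a row does not reach only later rows make up. A row lasts 1/10 s, in which the tool goes at most 50 mm and 8.59 degrees, less where a joint would pass 70% of its speed; a pose out of reach is approached as far as the arm can. A call with a gripper value outside its range is refused whole. The fingers move at their own pace and stop on an object; "force" is the grip in N (left out, the last holds). Time passes only in rows, so rows that repeat a pose let the fingers close. It gives the time, the measured TCP pose, the force and the opening at its end, in the units of the state.
- robot.observe(): the state, without advancing time (a new reading comes with each control period).
- optics.snapshot(name): name is "scene" or "side" or "wrist"; returns a dict with "pixels" (480x640x3 uint8, red, green, blue), "z_map" (480x640 float32, mm along the optical axis (not along the pixel's ray), 0 where there is no reading), "fovy" (degrees; the focal length in pixels is half the picture's height over the tangent of half this angle, whatever the lens; pixels are square), "cx", "cy" (the principal point, pixels), "R" (3x3) and "t" (3): a world point X has camera coordinates R X + t; the wrist camera has in their place "mount" (4x4, takes a point from camera to tool coordinates, whose origin is the TCP and whose axes are the tool frame's). Camera axes: x right, y down, z forward; pixel columns grow to the right and rows downward; lengths in mm; the calibration is good to about 2 mm. A picture is of the moment at which its call begins: read the wrist's pose just before it.
- robot.job_done(): hands the job in, once; it reports no verdict.
The state is a dict: "clock": time; "qpos": joint angles; "qvel": joint speeds; "joint_torque": joint torques, N m; "tcp_pos": TCP position; "orientation": TCP orientation; "wrist_force": force on the tool from outside, world axes, zero at the start; "moment": the same for the moment, N m; "grip_width": finger opening in mm.
Only numpy, scipy, OpenCV 4.12 (cv2) and the standard library are available. Lean on these libraries where they do the work, as an engineer would, in place of code of your own. Each camera call takes 0.05 s, during which the arm holds its last target.

### The job

Centre the bronze aperture ring in its nest: nudge it with the fingertips, without squeezing or lifting it, until it is pressed lightly against both rollers at once. Then push the knobbed slide up behind it until its sprung tip presses lightly on the ring, so that the two rollers and the tip hold it between them, and let go. Be gentle with the ring and leave everything else where it is.

Things in the scene. Friction and masses are not known exactly. Their poses are not given: they have to be found in the camera images.
- nest_seat (a point): Nest: a fixed flat steel plate, 270 x 110 mm, top 15 mm above the desk. This point is on its top face, on its long centre line: the nominal seat of the ring's centre. x axis: feed direction, towards the rollers; z up. The plate spans x -200 to +70 mm, y -55 to +55 mm. The real seat is on the centre line somewhere from x = -5 to +5 mm: find it by feel.
- rollers_mid (a point): Nominal midpoint (nest-fixed, 8 mm above the plate) between two rigid, free-turning upright rollers, 12 mm dia., 16 mm tall, axes 26.6 mm to either side (y), 21.1 mm beyond the seat. Axes as the nest's. A silver bar (90 mm wide, 18 tall, 12 thick) 23 mm behind carries them; bar and rollers together are set anew each time, up to 5 mm nearer or farther along x, and do not yield.
- iris_center (a point): Centre (8 mm above the plate) of the aperture ring: a loose dark bronze disc with closed blades, solid, 56 mm outside dia., 16 mm tall, about 0.16 kg, lying flat on the nest plate 20 to 30 mm short of the nominal seat and up to 14 mm off the centre line. Slides under 1 to 2 N. Press it with 3 to 10 N; more than 20 N from the fingers spoils it.
- slide_knob (a point): On the axis of an upright black knob (14 mm dia., from 16.5 to 46.5 mm above the plate), 31.5 mm above the plate, centred on a silver block (44 mm long in x, 30 wide, 16.5 tall): the slide. It runs only along the nest's centre line, from about 145 mm before the nominal seat up to 45 mm before it, with about 8 N of steady drag, and stays where it is left.
- plunger_tip (a point): Foremost point of the slide's sprung steel plunger (9 mm ball) when not pressed in: 40 mm ahead of the knob axis, 8 mm above the plate; moves with the slide. Spring: 2.5 N per mm from zero, 8 mm stroke, so the push on the slide rises from its drag by 2.5 N per mm once a seated ring is pressed. 2 to 8 N on the ring is right, over 14 N harms it.
- spool_a_center (a point): White nylon spool core, loose, 34 mm dia., 36 mm tall, beside the nest at its left (+y); point half-way up. Bystander.
- spool_b_center (a point): The other, equal spool core, to the right (-y) of the nest. Bystander.
- lightbox: Frosted blue acrylic light box, a 100 mm cube, loose; origin at the centre of its underside. Bystander.
- bellows_frame: Silver square bellows frame lying flat, 110 x 110 x 14 mm, loose; origin at the centre of its underside. Bystander.
- loupe: Black loupe standing upright, 44 mm dia., 42 mm tall, loose; origin at the centre of its underside. Bystander.
- screwdriver: Small wooden-handled screwdriver lying on the desk, 150 mm long, loose. Bystander.
Not all that is in view belongs to the job. Of the things like the part that bears iris_center, leave any that is orange or red; of the rest the larger one is meant.

How it is judged (in metres and radians):
On the way:
1. the ring is pressed against both rollers at once by nudging, the slide not yet touching it (contact force between iris and roller_l above 0.4 N and contact force between iris and roller_r above 0.4 N and contact force between iris and slide below 0.1 N), for 0.1 s.
At the end, for the whole second after the job is handed in: The ring lies flat and at rest, touching both rollers (over 0.4 N each), with the slide's plunger pressing it with 1.5 to 10 N; the fingers touch nothing (contact force between iris and roller_l above 0.4 N and contact force between iris and roller_r above 0.4 N and contact force between iris and slide between 1.5 and 10 N and angle between iris's own z axis and vertical below 0.1 rad and linear speed of iris below 0.01 m/s).
It fails at once if the fingers press or squeeze the ring with more than 20 N (contact force between the fingers and iris above 20 N).
It fails at once if the plunger presses the ring with more than 14 N (contact force between iris and slide above 14 N).
It fails at once if the ring is lifted or tipped (angle between iris's own z axis and vertical above 0.2 rad or z of iris_center in the frame of nest_seat above 0.016 m).
It fails at once if a bystander is moved by more than 15 mm (distance of any of spool_a_center, spool_b_center, lightbox, bellows_frame, loupe, screwdriver from where it was at the start of the episode above 0.015 m).
It also fails if it takes over 69 s, if anything falls off the work surface, if the arm or the gripper's body presses on something with over 40 N, if the wrist force passes 120 N, or if a joint passes its speed limit or range.

## Working session

There is one attempt and no reset: what is moved stays moved. The work goes in short steps, Python scripts to look and compute and a tool call to move; the robot and the scene stay as the last step left them, time stands still between calls to the robot, and variables do not carry over. Pictures are saved under pics/ and viewed, and the job is handed in when it is done.

Besides the shell and the picture viewer there is one more tool, called after "Emit:" as name(argument=value, ...), one argument or row to a line, values as JSON. carry_out: Moves the arm, as the interface text tells. Its arguments: {"type":"object","properties":{"steps":{"type":"string"},"force":{"type":"number"}},"required":["steps"]}

```bash
ls -la; mkdir -p pics; python3 - <<'E'
from cell import robot, optics
import cv2, numpy as np
s=robot.observe(); print(s); print(robot.tip_extent)
for n in ("scene","side","wrist"):
    d=optics.snapshot(n); cv2.imwrite(f"pics/{n}0.png",d["pixels"][:,:,::-1])
    np.savez(f"{n}0.npz",**d)
    print(n,{k:v for k,v in d.items() if k not in("pixels","z_map")})
E
```

```text
total 12
drwxr-xr-x  3 agent agent 4096 Dec  7 13:20 .
drwxr-xr-x 23 root  root  4096 Dec  7 13:20 ..
drwxr-xr-x  2 agent agent 4096 Dec  7 13:20 pics
{'clock': 0.0, 'qpos': array([-6.96884456e-02,  3.09046300e-01,  1.63520156e+00,  1.62371788e-05,
        1.19969326e+00, -6.97084533e-02]), 'qvel': array([-0.00050386,  0.00094694, -0.00158863, -0.00196328, -0.00169062,
        0.00031193]), 'joint_torque': array([ 1.43707580e-04, -4.15252447e+01, -2.76667070e+01, -1.74997494e-04,
        1.01000658e-02, -1.14578896e-05]), 'tcp_pos': array([6.24221396e+02, 3.87454726e-02, 2.52014151e+02]), 'orientation': array([-1.21079887,  1.21099788, -1.20794955]), 'wrist_force': array([-0.2519367 ,  0.08746875,  0.90288719]), 'moment': array([-0.00273984, -0.02680136,  0.019134  ]), 'grip_width': 85.23477922779801}
22.0
scene {'fovy': 56.31153018908069, 'cx': 310.50296305779557, 'cy': 238.52578888113578, 'R': array([[-0.37997845,  0.92489627,  0.01353782],
       [ 0.62491937,  0.26747332, -0.73343971],
       [-0.68197665, -0.27023124, -0.67961969]]), 't': array([ 215.08726987, -304.03434149, 1360.22440149])}
side {'fovy': 54.02143930098693, 'cx': 318.68396234906805, 'cy': 240.85849424770353, 'R': array([[ 0.95066936, -0.30957495,  0.01977659],
       [-0.15981872, -0.54343106, -0.82409991],
       [ 0.2658679 ,  0.78028587, -0.56609913]]), 't': array([-515.15145951,  139.70708934,  998.52212036])}
wrist {'fovy': 61.067915471771975, 'cx': 318.00313496095293, 'cy': 247.81260047386542, 'mount': array([[ 1.15154885e-03,  9.47973084e-01,  3.18348404e-01,
        -8.16859352e+01],
       [ 5.52397679e-04, -3.18349170e-01,  9.47973365e-01,
        -1.21248155e+02],
       [ 9.99999184e-01, -9.15782714e-04, -8.90252751e-04,
        -9.07092176e-02],
       [ 0.00000000e+00,  0.00000000e+00,  0.00000000e+00,
         1.00000000e+00]])}
```

View pics/scene0.png

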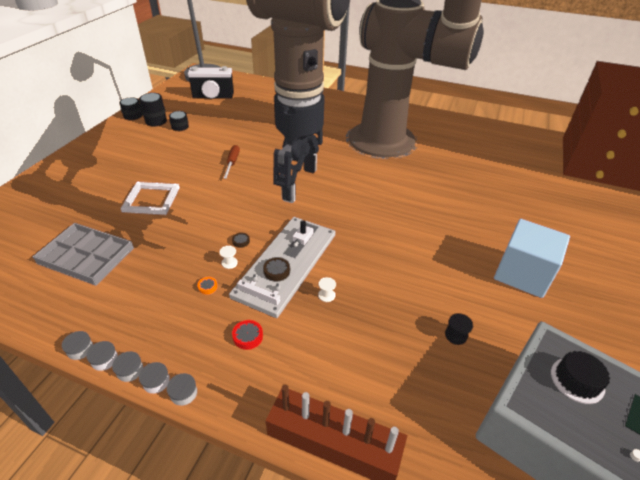

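View pics/side0.png

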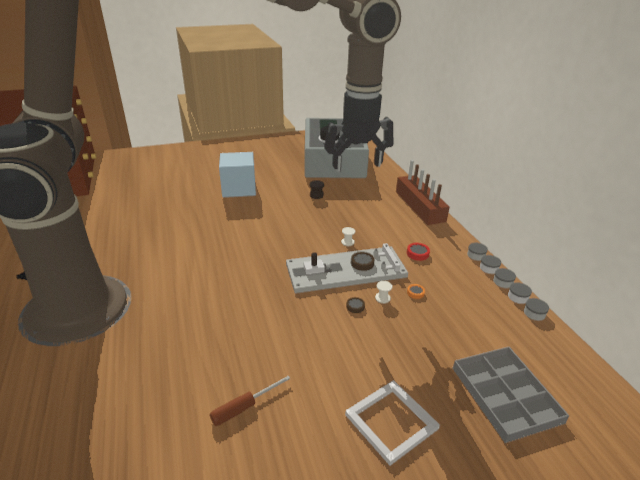

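View pics/wrist0.png

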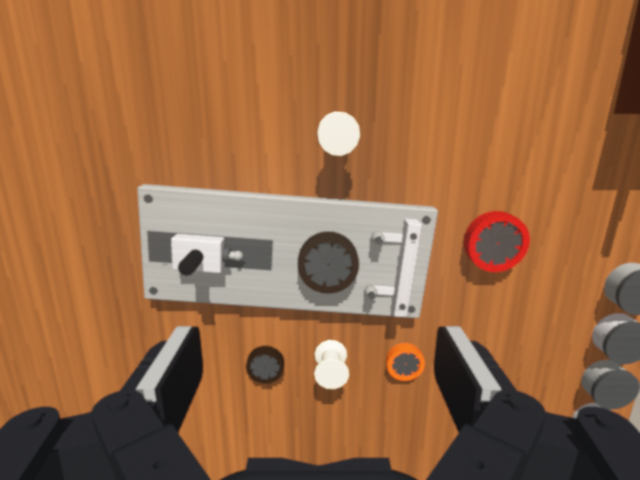

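Taken for the ring could be (scene pixels): bronze on the nest (277,268), small dark ring on the desk (241,240), orange (207,285) and red (247,334). The larger non-red/orange one is the ring on the nest at (277,268), which is wrist (328,262). I'll check it in a crop and measure.

```bash
cat > h.py <<'E'
import numpy as np, cv2
from scipy.spatial.transform import Rotation as Ro
def wcam(d,tcp,rv):
    T=np.eye(4);T[:3,:3]=Ro.from_rotvec(rv).as_matrix();T[:3,3]=tcp
    return T@d["mount"]
def cam(d,st=None):
    if "mount" in d: return wcam(d,st["tcp_pos"],st["orientation"])
    T=np.eye(4);T[:3,:3]=d["R"].T;T[:3,3]=-d["R"].T@d["t"];return T
def ray(d,M,uv,z):
    f=240/np.tan(np.radians(float(d["fovy"])/2)); uv=np.atleast_2d(uv).astype(float)
    r=np.c_[(uv[:,0]-d["cx"])/f,(uv[:,1]-d["cy"])/f,np.ones(len(uv))]@M[:3,:3].T
    o=M[:3,3]; return o+r*((z-o[2])/r[:,2])[:,None]
def proj(d,M,X):
    f=240/np.tan(np.radians(float(d["fovy"])/2)); X=np.atleast_2d(X)
    c=(X-M[:3,3])@M[:3,:3]; return np.c_[f*c[:,0]/c[:,2]+d["cx"],f*c[:,1]/c[:,2]+d["cy"]]
E
python3 - <<'E'
from h import *
d=dict(np.load("wrist0.npz"))
st=dict(tcp_pos=np.array([624.22,0.04,252.0]),orientation=np.array([-1.2108,1.211,-1.20795]))
M=cam(d,st); print(Ro.from_rotvec(st["orientation"]).as_matrix().round(3)); print(M.round(3))
img=d["pixels"][:,:,::-1].copy(); hsv=cv2.cvtColor(img,cv2.COLOR_BGR2HSV)
m=((hsv[...,1]<60)&(hsv[...,2]>90)).astype(np.uint8); m[325:]=0; m[:170]=0;m[:,450:]=0;m[:,:125]=0
m=cv2.morphologyEx(m,cv2.MORPH_CLOSE,np.ones((5,5)))
cs,_=cv2.findContours(m,0,2); c=max(cs,key=cv2.contourArea); h=cv2.convexHull(c)
q=cv2.approxPolyDP(h,6,True)[:,0]; print("plate",q.tolist()); P=ray(d,M,q,15.); print(P.round(1))
dark=((hsv[...,2]<90)).astype(np.uint8); dark[:225]=0;dark[300:]=0;dark[:,:290]=0;dark[:,365:]=0
cs,_=cv2.findContours(dark,0,1); c=max(cs,key=cv2.contourArea); e=cv2.fitEllipse(cv2.convexHull(c)); print("ring",e, ray(d,M,e[0],31.))
z=d["z_map"]; print("z ring",z[262,328],"plate",z[215,300], "back", M[2,3]-0)
cr=cv2.resize(img[170:330,125:450],None,fx=2.4,fy=2.4,interpolation=cv2.INTER_CUBIC); cv2.imwrite("pics/crop0.png",cr)
E
```

```text
[[ 0.    -0.002  1.   ]
 [-1.     0.     0.   ]
 [-0.    -1.    -0.002]]
[[ 1.00000e+00 -0.00000e+00 -3.00000e-03  6.24412e+02]
 [-1.00000e-03 -9.48000e-01 -3.18000e-01  8.17040e+01]
 [-3.00000e-03  3.18000e-01 -9.48000e-01  3.73263e+02]
 [ 0.00000e+00  0.00000e+00  0.00000e+00  1.00000e+00]]
plate [[138, 188], [433, 207], [419, 314], [145, 297]]
[[ 4.638e+02  1.740e+01  1.500e+01]
 [ 7.265e+02  1.000e-01  1.500e+01]
 [ 7.223e+02 -1.071e+02  1.500e+01]
 [ 4.555e+02 -8.880e+01  1.500e+01]]
ring ((327.6139831542969, 262.7615966796875), (60.3055419921875, 61.29666519165039), 1.3279240131378174) [[631.907728   -47.33329946  31.        ]]
z ring 366.62076 plate 367.61417 back 373.26258496524144
```

View pics/crop0.png

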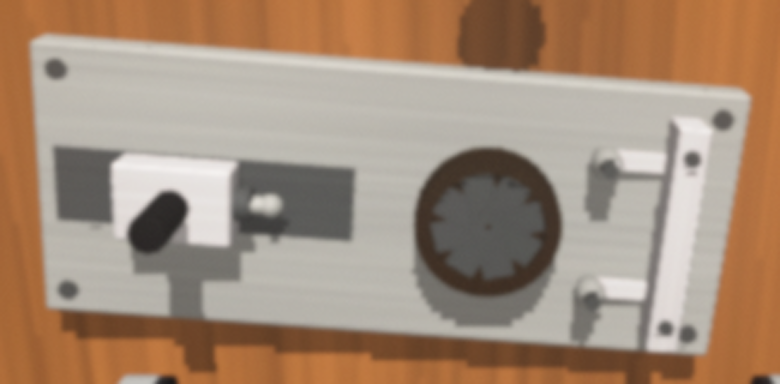

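The crop shows the dark bronze ring with closed blades on the plate, knob and slide to the left, rollers at the right. Refining the nest axes from the screws, rollers and knob.

```bash
python3 - <<'E'
from h import *
d=dict(np.load("wrist0.npz"))
st=dict(tcp_pos=np.array([624.22,0.04,252.0]),orientation=np.array([-1.2108,1.211,-1.20795]))
M=cam(d,st)
px=lambda c:np.array(c)/2.4+[125,170]
sc=px([[55,69],[723,120],[687,335],[67,290]]); S=ray(d,M,sc,15); print("screws",S.round(1), np.hypot(*(S[1]-S[0])[:2]),np.hypot(*(S[3]-S[0])[:2]),np.hypot(*(S[2]-S[1])[:2]))
C=S.mean(0); ax=(S[1]-S[0]+S[2]-S[3]); yaw=np.arctan2(ax[1],ax[0]); print("yaw",np.degrees(yaw),"C",C)
x=np.array([np.cos(yaw),np.sin(yaw)]); y=np.array([-x[1],x[0]])
seat=C[:2]+65*x
loc=lambda P:np.c_[(P[:,:2]-seat)@x,(P[:,:2]-seat)@y]
print("seat",seat)
ring=ray(d,M,[[327.6,262.8]],31); print("ring loc",loc(ring))
print("knob top",loc(ray(d,M,px([[172,206]]),61.5)),"slide block top corners",loc(ray(d,M,px([[116,157],[237,165],[229,246],[112,237]]),31.5)))
print("tip",loc(ray(d,M,px([[283,206]]),23)))
print("roller tops",loc(ray(d,M,px([[608,157],[588,285]]),31)))
print("slot",loc(ray(d,M,px([[55,147],[354,168],[352,241]]),15)))
# spools
print("spools",loc(ray(d,M,[[339,133],[332,371]],36)))
# depth cloud of plate
f=240/np.tan(np.radians(float(d["fovy"])/2));z=d["z_map"]
def pt(u,v):
    c=np.array([(u-d["cx"])/f,(v-d["cy"])/f,1])*z[v,u]; return (M[:3,:3]@c+M[:3,3]).round(1)
for u,v in [(328,262),(300,215),(200,205),(300,300),(330,50),(205,250),(410,250)]: print(u,v,pt(u,v))
# other cams ring ellipse
for n,(u0,v0) in (("scene",(277,268)),("side",(363,260))):
    e=dict(np.load(n+"0.npz")); Me=cam(e); hsv=cv2.cvtColor(e["pixels"],cv2.COLOR_RGB2HSV)
    X=np.r_[seat+ (loc(ring)[0,0])*x+loc(ring)[0,1]*y,31]
    print(n,"proj ring",proj(e,Me,X))
    for nm,a,b in (("seatcorners -200,70",-200,55),("",70,55),("",70,-55),("",-200,-55)):
        print(proj(e,Me,np.r_[seat+a*x+b*y,15]).round(0))
    cv2.imwrite(f"pics/{n}crop.png",cv2.resize(e["pixels"][v0-70:v0+70,u0-100:u0+100,::-1],None,fx=4,fy=4,interpolation=cv2.INTER_CUBIC))
E
```

```text
screws [[ 471.3    7.7   15. ]
 [ 721.5  -11.9   15. ]
 [ 714.4 -102.3   15. ]
 [ 464.   -82.3   15. ]] 250.96802528095967 90.2977765003475 90.61183116533613
yaw -4.533248170784251 C [592.77912481 -47.18264638  15.        ]
seat [657.57578121 -52.32008932]
ring loc [[-25.99127312   2.90474575]]
knob top [[-134.3675885    11.93353407]] slide block top corners [[-163.21844975   17.97773044]
 [-119.04718488   18.39566352]
 [-121.91697781  -13.91309327]
 [-165.81911663  -13.73951738]]
tip [[-103.36317684    0.57387531]]
roller tops [[ 16.21380635  32.00502533]
 [ 14.97676577 -19.36924015]]
slot [[-192.12136357   14.6978195 ]
 [ -77.78729401   15.29726117]
 [ -77.29384664  -14.93899041]]
spools [[ -26.62703614  115.79846908]
 [ -12.37976438 -106.92960671]]
328 262 [632.3 -47.1  29.7]
300 215 [607.   -7.1  15.4]
200 205 [517.6   2.2  15.8]
300 300 [605.7 -91.7  15.6]
330 50 [ 6.334e+02  1.300e+02 -3.000e-01]
205 250 [522.9 -35.   31.7]
410 250 [704.4 -34.3  33.7]
scene proj ring [[277.19420617 265.5198078 ]]
[[335. 229.]]
[[276. 313.]]
[[228. 292.]]
[[293. 215.]]
side proj ring [[361.38224263 257.3339573 ]]
[[285. 259.]]
[[391. 246.]]
[[408. 272.]]
[[294. 288.]]
```

View pics/scenecrop.png

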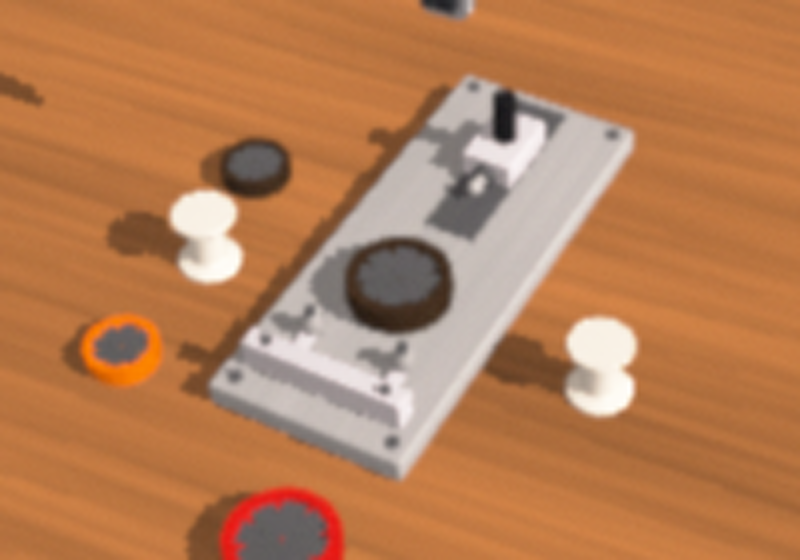

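View pics/sidecrop.png

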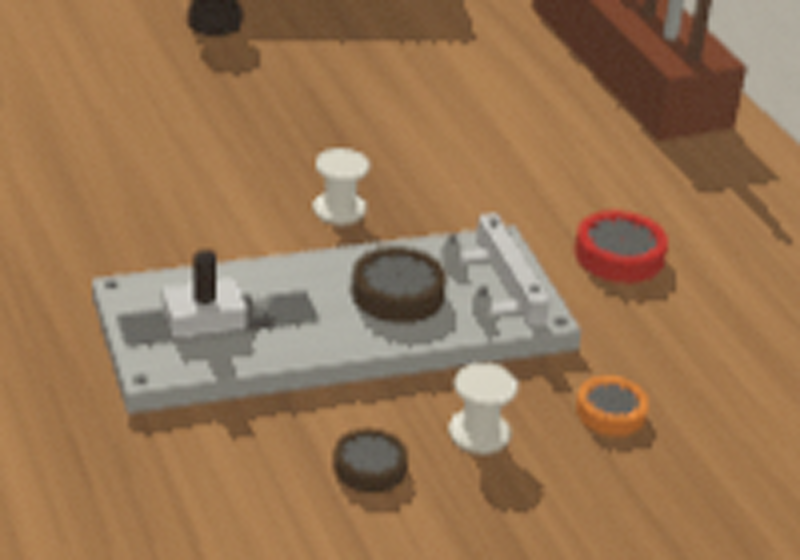

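Emit:
carry_out(
  steps="0.044 0.06 -0.045 45 -1; 0.044 0.12 -0.045 94.5 -1; 0.044 0.143 -0.045 94.5 -1; 0.044 0.143 -0.045 94.5 -1; 0.044 0.143 -0.045 94.5 -1; 0.044 0.143 -0.045 94.5 -1; 0.044 0.143 -0.045 94.5 -1; 0.044 0.143 -0.045 94.5 -1; 0.044 0.143 -0.045 94.5 -1; 0.044 0.143 -0.045 94.5 -1; 0.044 0.143 -0.045 94.5 -1; 0.044 0.143 -0.045 94.5 -1",
  force=20,
)

```text
clock: 1.35
tcp_pos: [579.7, -44.0, 109.9]
orientation: [-0.085, -2.181, 2.181]
wrist_force: [-0.1, 0.3, -0.8]
grip_width: -0.1
```

```bash
cat > look.py <<'E'
import sys
from cell import robot, optics
from h import *
tag=sys.argv[1]
seat=np.array([657.58,-52.32]);yaw=np.radians(-4.53);x=np.array([np.cos(yaw),np.sin(yaw)]);y=np.array([-x[1],x[0]])
st=robot.observe();d=optics.snapshot("wrist")
np.savez(tag+".npz",**d,tcp_pos=st["tcp_pos"],orientation=st["orientation"])
cv2.imwrite(f"pics/{tag}.png",d["pixels"][:,:,::-1])
p=st["tcp_pos"];l=p[:2]-seat
print("clock",st["clock"],"tcp",p.round(2),"local",(l@x).round(2),(l@y).round(2),"w",st["grip_width"],"F",st["wrist_force"].round(2))
R=Ro.from_rotvec(st["orientation"]).as_matrix();print(R.round(3).tolist(), "toolx angle",np.degrees(np.arctan2(R[1,0],R[0,0])))
E
python3 look.py w1
```

```text
clock 1.35 tcp [579.73 -44.   109.95] local -78.26 2.14 w -0.11405474698660409 F [-0.1   0.25 -0.82]
[[-0.997, -0.001, -0.078], [0.078, 0.0, -0.997], [0.001, -1.0, -0.0]] toolx angle 175.51059080578847
```

View pics/w1.png

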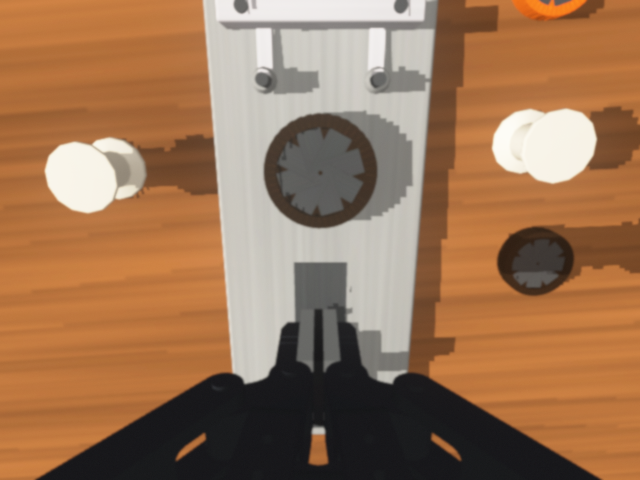

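The view shows the ring at (321,171) in front of rollers at (264,79) and (378,79), and the shut fingertips at (318,315) between it and the slide.

```bash
python3 - <<'E'
from h import *
d=dict(np.load("w1.npz")); M=cam(d,d)
seat=np.array([657.58,-52.32]);yaw=np.radians(-4.53);x=np.array([np.cos(yaw),np.sin(yaw)]);y=np.array([-x[1],x[0]])
L=lambda uv,z:np.c_[(ray(d,M,uv,z)[:,:2]-seat)@x,(ray(d,M,uv,z)[:,:2]-seat)@y].round(1)
hsv=cv2.cvtColor(d["pixels"],cv2.COLOR_RGB2HSV)
k=((hsv[...,2]<110)&(hsv[...,1]>60)).astype(np.uint8);k[:105]=0;k[240:]=0;k[:,:255]=0;k[:,385:]=0
c=max(cv2.findContours(k,0,1)[0],key=cv2.contourArea);e=cv2.fitEllipse(cv2.convexHull(c));print(e,"ring",L([e[0]],31))
print("rollers",L([[264,75],[378,75]],31)); print("slot far end",L([[294,262],[346,262]],15)); print("plate edges",L([[216,150],[428,150],[227,300],[418,300]],15))
E
```

```text
((320.3446350097656, 170.42532348632812), (111.67749786376953, 112.41917419433594), 14.173914909362793) ring [[-24.    0.8]]
rollers [[ 19.   26.5]
 [ 19.  -25.3]]
slot far end [[-77.7  15.6]
 [-77.7 -13.9]]
plate edges [[ -15.7   54.9]
 [ -15.7  -55.1]
 [-101.5   55.3]
 [-101.5  -56.6]]
```

Emit:
carry_out(
  steps="0 0.03 0.0015 0 -1; 0 0.06 0.0015 0 -1; 0 0.069 0.0015 0 -1; 0 0.069 0.0015 0 -1; 0 0.069 0.0015 0 -1; -0.006 0.069 0.0015 0 -1; -0.011 0.069 0.0015 0 -1; -0.011 0.069 0.0015 0 -1; -0.011 0.069 0.0015 0 -1",
)

```text
clock: 2.3
tcp_pos: [591.6, -46.5, 42.0]
orientation: [-0.087, -2.182, 2.182]
wrist_force: [0.7, 0.4, 0.1]
grip_width: 0.0
```

```bash
python3 look.py w2
```

```text
clock 2.3 tcp [591.61 -46.46  41.97] local -66.23 0.63 w 0.038611114068335305 F [0.67 0.4  0.15]
[[-0.997, 0.001, -0.078], [0.078, -0.0, -0.997], [-0.001, -1.0, 0.0]] toolx angle 175.51165681227397
```

View pics/w2.png

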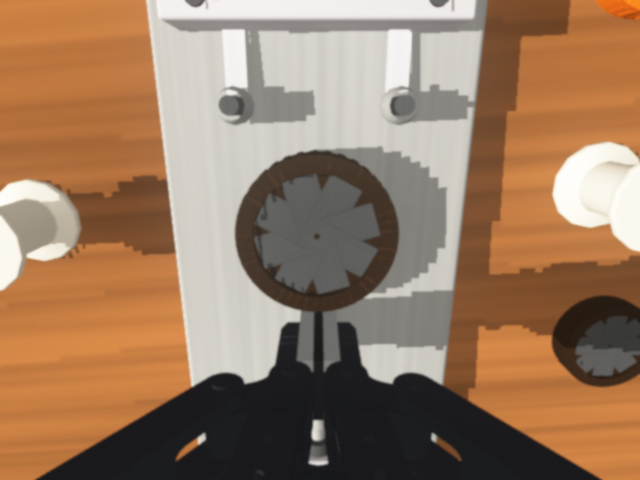

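The ring is at (317,231) with the tips just behind it (y≈310), and the rollers are at (234,105) and (400,105). About 22 mm of travel remains.

Emit:
carry_out(
  steps="-0.001 0 0 0 -1; -0.002 0 0 0 -1; -0.003 0 0 0 -1; -0.004 0 0 0 -1; -0.0055 0 0 0 -1; -0.007 0 0 0 -1; -0.0085 0 0 0 -1; -0.010 0 0 0 -1; -0.0115 0 0 0 -1; -0.013 0 0 0 -1; -0.0145 0 0 0 -1; -0.016 0 0 0 -1",
)

```text
clock: 3.55
tcp_pos: [606.9, -47.6, 41.2]
orientation: [-0.086, -2.181, 2.181]
wrist_force: [-1.0, -0.5, -0.9]
grip_width: -0.0
```

```bash
python3 look.py w3
```

```text
clock 3.55 tcp [606.92 -47.64  41.24] local -50.87 0.67 w -0.0025832638766335255 F [-1.02 -0.51 -0.88]
[[-0.997, -0.0, -0.079], [0.079, 0.0, -0.997], [0.0, -1.0, -0.0]] toolx angle 175.49746693997807
```

View pics/w3.png

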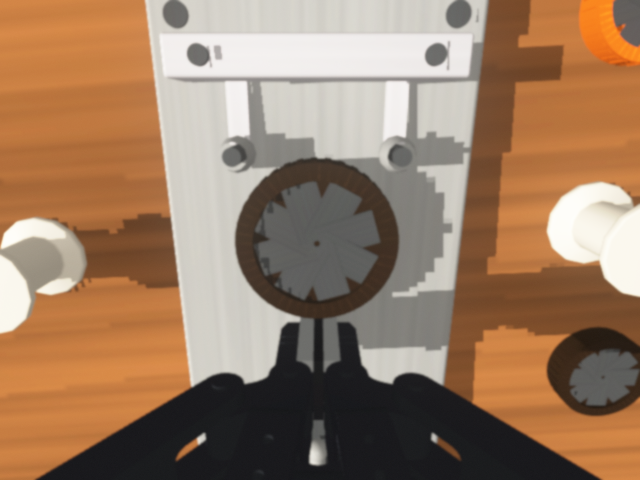

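Ring now at (317,238), rollers at y≈155, so about 7 mm remain. It is staying centred.

Emit:
carry_out(
  steps="-0.001 0 0 0 -1; -0.002 0 0 0 -1; -0.003 0 0 0 -1; -0.004 0 0 0 -1; -0.0045 0 0 0 -1; -0.005 0 0 0 -1; -0.0053 0 0 0 -1; -0.0055 0 0 0 -1;  -0.0055 0 0 0 -1",
)

```text
clock: 4.5
tcp_pos: [612.3, -48.1, 41.3]
orientation: [-0.086, -2.181, 2.181]
wrist_force: [-1.7, -0.0, 0.7]
grip_width: -0.1
```

```bash
python3 look.py w4
```

```text
clock 4.5 tcp [612.27 -48.09  41.3 ] local -45.5 0.63 w -0.10020546541160548 F [-1.7  -0.01  0.72]
[[-0.997, -0.0, -0.079], [0.079, -0.0, -0.997], [0.0, -1.0, 0.0]] toolx angle 175.49736920429822
```

View pics/w4.png

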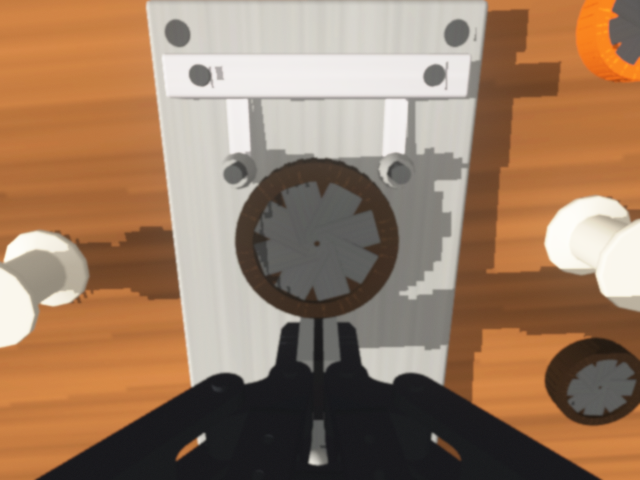

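About 1.5 mm left; small steps now.

Emit:
carry_out(
  steps="-0.0003 0 0 0 -1; -0.0006 0 0 0 -1; -0.0009 0 0 0 -1; -0.001 0 0 0 -1; -0.001 0 0 0 -1",
)

```text
clock: 5.05
tcp_pos: [613.4, -48.1, 41.3]
orientation: [-0.086, -2.181, 2.181]
wrist_force: [-1.6, -0.0, 1.0]
grip_width: 0.2
```

Emit:
carry_out(
  steps="-0.0003 0 0 0 -1; -0.0005 0 0 0 -1; -0.0005 0 0 0 -1",
)

```text
clock: 5.35
tcp_pos: [613.9, -48.2, 41.2]
orientation: [-0.086, -2.181, 2.181]
wrist_force: [-1.7, -0.7, 1.2]
grip_width: -0.1
```

Emit:
carry_out(
  steps="-0.0003 0 0 0 -1; -0.0005 0 0 0 -1; -0.0005 0 0 0 -1",
)

```text
clock: 5.65
tcp_pos: [614.3, -48.2, 41.2]
orientation: [-0.086, -2.181, 2.181]
wrist_force: [-1.2, -0.0, -0.1]
grip_width: 0.1
```

Emit:
carry_out(
  steps="-0.0003 0 0 0 -1; -0.0005 0 0 0 -1; -0.0005 0 0 0 -1",
)

```text
clock: 5.95
tcp_pos: [614.9, -48.3, 41.3]
orientation: [-0.086, -2.181, 2.181]
wrist_force: [-1.7, 0.9, 1.1]
grip_width: -0.0
```

Emit:
carry_out(
  steps="-0.0003 0 0 0 -1; -0.0005 0 0 0 -1; -0.0005 0 0 0 -1",
)

```text
clock: 6.25
tcp_pos: [615.3, -48.3, 41.3]
orientation: [-0.086, -2.181, 2.181]
wrist_force: [-2.1, 0.3, 1.3]
grip_width: -0.0
```

```bash
python3 look.py w5
```

```text
clock 6.25 tcp [615.29 -48.3   41.26] local -42.48 0.67 w -0.013054155219592078 F [-2.06  0.25  1.27]
[[-0.997, -0.0, -0.078], [0.078, -0.0, -0.997], [0.0, -1.0, 0.0]] toolx angle 175.50028424900762
```

View pics/w5.png

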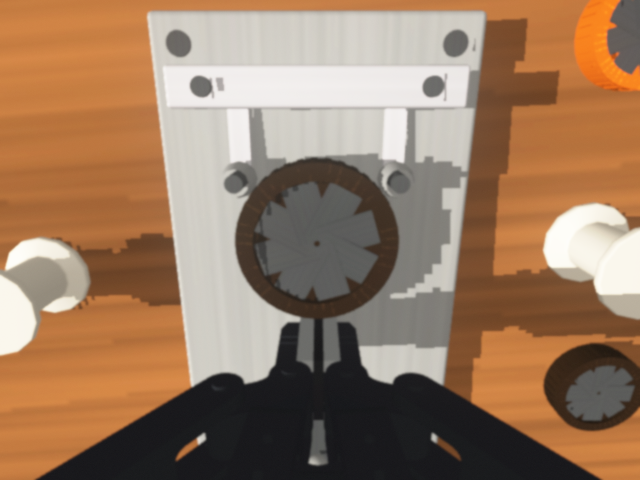

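Emit:
carry_out(
  steps="-0.0003 0 0 0 -1; -0.0005 0 0 0 -1; -0.0005 0 0 0 -1",
)

```text
clock: 6.6
tcp_pos: [615.5, -48.4, 41.2]
orientation: [-0.085, -2.181, 2.181]
wrist_force: [-2.8, -0.0, 2.0]
grip_width: 0.1
```

Emit:
carry_out(
  steps="-0.0003 0 0 0 -1; -0.0005 0 0 0 -1; -0.0005 0 0 0 -1",
)

```text
clock: 6.9
tcp_pos: [615.7, -48.3, 41.2]
orientation: [-0.084, -2.181, 2.181]
wrist_force: [-4.4, -0.5, 3.8]
grip_width: -0.1
```

Emit:
carry_out(
  steps="-0.0003 0 0 0 -1; -0.0005 0 0 0 -1; -0.0005 0 0 0 -1; -0.0005 0 0 0 -1",
)

```text
clock: 7.3
tcp_pos: [615.8, -48.3, 41.1]
orientation: [-0.083, -2.18, 2.18]
wrist_force: [-5.0, -0.4, 4.2]
grip_width: -0.0
```

Emit:
carry_out(
  steps="-0.0002 0 0 0 -1; -0.0003 0 0 0 -1; -0.0003 0 0 0 -1; -0.0003 0 0 0 -1",
)

```text
clock: 7.7
tcp_pos: [615.9, -48.3, 41.1]
orientation: [-0.082, -2.18, 2.18]
wrist_force: [-5.9, 0.2, 4.8]
grip_width: 0.1
```

```bash
python3 look.py w6
```

```text
clock 7.7 tcp [615.85 -48.34  41.1 ] local -41.91 0.67 w 0.07062954873433622 F [-5.85  0.19  4.81]
[[-0.997, -0.003, -0.078], [0.078, 0.0, -0.997], [0.003, -1.0, -0.0]] toolx angle 175.50368608812954
```

View pics/w6.png

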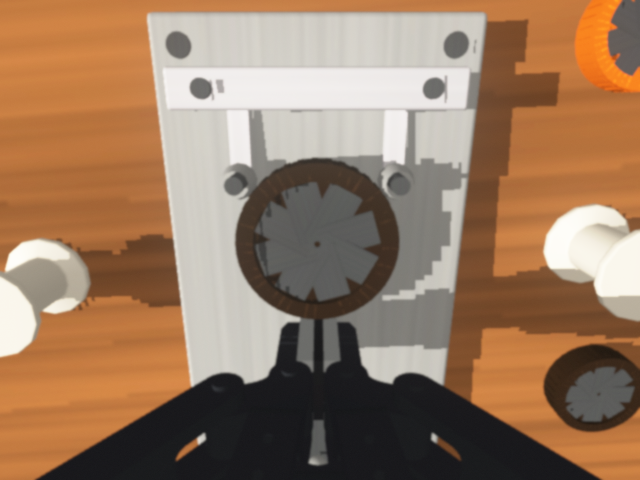

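The position has stopped at local x = -41.9 while the push rose to about 6 N, with almost no sideways force. Both rollers flank the ring at (237,183) and (398,183), so it is seated. Now I back off and go over behind the knob.

Emit:
carry_out(
  steps="0.003 0 0 0 -1; 0.010 0 0 0 -1; 0.015 0 0 0 -1; 0.015 -0.03 0 0 -1; 0.015 -0.069 0 0 -1; 0.04 -0.069 0 0 -1; 0.08 -0.069 0 0 -1; 0.12 -0.069 0 0 -1; 0.130 -0.069 0 0 -1; 0.130 -0.069 0 0 -1; 0.130 -0.069 0 0 -1",
)

```text
clock: 8.85
tcp_pos: [489.4, -38.6, 111.1]
orientation: [-0.09, -2.183, 2.184]
wrist_force: [1.0, 0.3, -0.3]
grip_width: 0.2
```

```bash
python3 look.py w7
```

```text
clock 8.85 tcp [489.41 -38.56 111.1 ] local -168.73 0.44 w 0.17592010608277694 F [ 1.03  0.34 -0.31]
[[-0.997, 0.004, -0.079], [0.079, -0.001, -0.997], [-0.004, -1.0, 0.0]] toolx angle 175.4930164621902
```

View pics/w7.png

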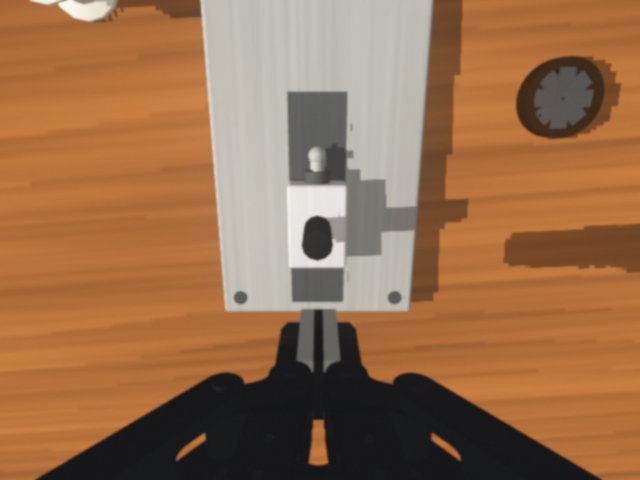

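The knob top is at (317,242), in line with the fingertips at (318,315). Descending behind it.

Emit:
carry_out(
  steps="0.002 0.02 0 0 -1; 0.002 0.045 0 0 -1; 0.002 0.053 0 0 -1; 0.002 0.053 0 0 -1; 0.002 0.053 0 0 -1; 0.002 0.053 0 0 -1",
)

```text
clock: 9.5
tcp_pos: [486.9, -38.3, 58.3]
orientation: [-0.088, -2.182, 2.183]
wrist_force: [0.6, -0.4, -0.5]
grip_width: 0.1
```

```bash
python3 look.py w8
```

```text
clock 9.5 tcp [486.94 -38.29  58.29] local -171.22 0.51 w 0.0634549350198356 F [ 0.59 -0.42 -0.49]
[[-0.997, 0.002, -0.078], [0.078, -0.0, -0.997], [-0.002, -1.0, 0.0]] toolx angle 175.50277486157975
```

View pics/w8.png

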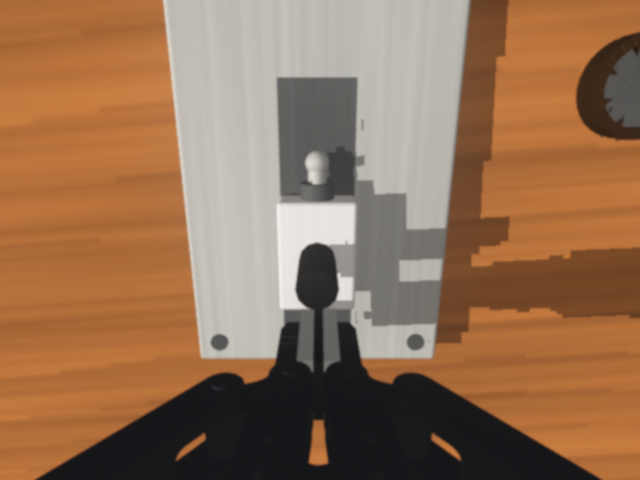

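Emit:
carry_out(
  steps="-0.004 0 0 0 -1; -0.007 0 0 0 -1; -0.009 0 0 0 -1; -0.011 0 0 0 -1; -0.014 0 0 0 -1; -0.018 0 0 0 -1; -0.023 0 0 0 -1; -0.028 0 0 0 -1; -0.033 0 0 0 -1; -0.038 0 0 0 -1; -0.042 0 0 0 -1; -0.042 0 0 0 -1",
)

```text
clock: 10.75
tcp_pos: [523.8, -40.9, 56.2]
orientation: [-0.076, -2.178, 2.176]
wrist_force: [-6.4, 0.7, 4.3]
grip_width: -0.3
```

```bash
python3 look.py w9
```

```text
clock 10.75 tcp [523.81 -40.85  56.17] local -134.25 0.87 w -0.28637408825034455 F [-6.4   0.75  4.26]
[[-0.997, -0.009, -0.078], [0.078, 0.001, -0.997], [0.009, -1.0, -0.001]] toolx angle 175.51669402783818
```

View pics/w9.png

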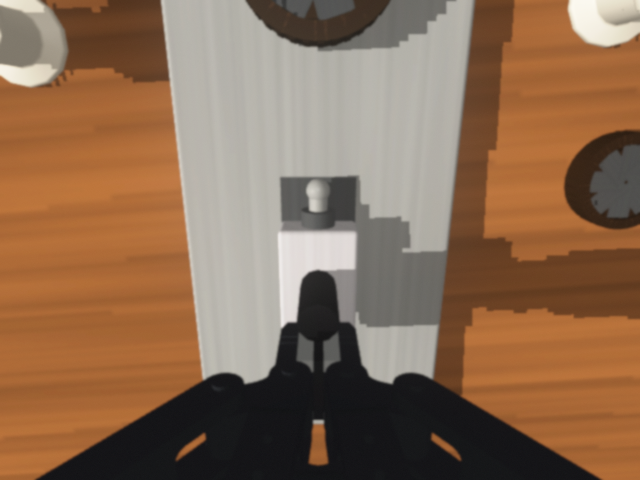

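The knob is engaged and the slide is moving (tip at (318,185)); the ring stays ahead at the top. The servo lags about 5 mm under the drag. Continuing to just short of contact.

Emit:
carry_out(
  steps="-0.004 -0.001 0 0 -1; -0.008 -0.001 0 0 -1; -0.012 -0.001 0 0 -1; -0.016 -0.001 0 0 -1; -0.020 -0.001 0 0 -1; -0.024 -0.001 0 0 -1; -0.028 -0.001 0 0 -1; -0.032 -0.001 0 0 -1; -0.035 -0.001 0 0 -1; -0.037 -0.001 0 0 -1; -0.037 -0.001 0 0 -1",
)

```text
clock: 11.9
tcp_pos: [559.4, -43.6, 56.3]
orientation: [-0.073, -2.177, 2.175]
wrist_force: [-6.9, 0.5, 1.0]
grip_width: -0.1
```

```bash
python3 look.py w10
```

```text
clock 11.9 tcp [559.36 -43.63  56.26] local -98.6 0.9 w -0.1434197211610803 F [-6.91  0.54  1.  ]
[[-0.997, -0.012, -0.078], [0.078, 0.001, -0.997], [0.012, -1.0, -0.001]] toolx angle 175.51394705850942
```

View pics/w10.png

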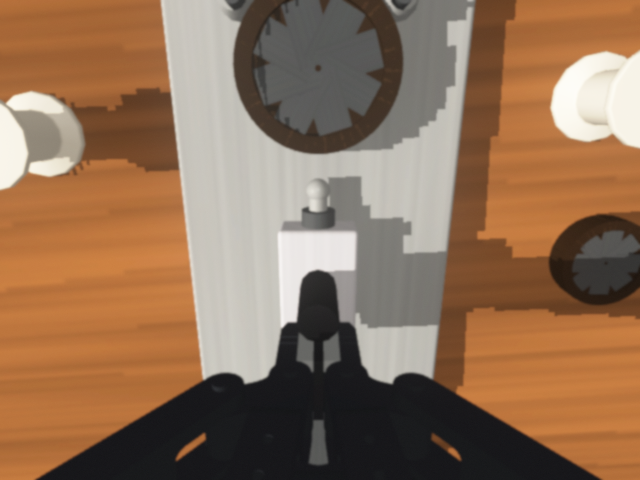

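Tip at (318,180), ring's rear edge at (318,153): about 9 mm gap, in agreement with the touch estimate (contact at local x ≈ -88.9).

Emit:
carry_out(
  steps="-0.001 0 0 0 -1; -0.002 0 0 0 -1; -0.003 0 0 0 -1; -0.004 0 0 0 -1; -0.005 0 0 0 -1; -0.006 0 0 0 -1; -0.007 0 0 0 -1; -0.0075 0 0 0 -1; -0.008 0 0 0 -1; -0.008 0 0 0 -1",
)

```text
clock: 12.95
tcp_pos: [567.0, -44.2, 56.3]
orientation: [-0.072, -2.177, 2.174]
wrist_force: [-7.4, 0.6, 2.7]
grip_width: -0.2
```

```bash
python3 look.py w11
```

```text
clock 12.95 tcp [567.   -44.23  56.28] local -90.94 0.91 w -0.24490990464929485 F [-7.42  0.56  2.68]
[[-0.997, -0.012, -0.078], [0.078, 0.002, -0.997], [0.012, -1.0, -0.001]] toolx angle 175.51743493055332
```

View pics/w11.png

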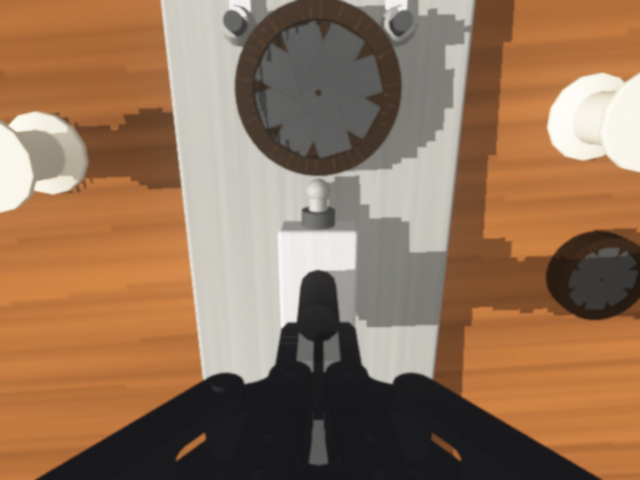

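Gap about 1–2 mm. Half-millimetre steps now, watching the force rise from about 7.4 N.

Emit:
carry_out(
  steps="-0.0005 0 0 0 -1; -0.001 0 0 0 -1; -0.001 0 0 0 -1",
)

```text
clock: 13.3
tcp_pos: [568.0, -44.3, 56.3]
orientation: [-0.072, -2.177, 2.174]
wrist_force: [-7.7, 0.7, 1.5]
grip_width: -0.1
```

Emit:
carry_out(
  steps="-0.0005 0 0 0 -1; -0.001 0 0 0 -1; -0.001 0 0 0 -1",
)

```text
clock: 13.6
tcp_pos: [568.9, -44.4, 56.2]
orientation: [-0.072, -2.177, 2.174]
wrist_force: [-7.7, 0.2, 2.6]
grip_width: -0.0
```

Emit:
carry_out(
  steps="-0.0005 0 0 0 -1; -0.0005 0 0 0 -1; -0.0005 0 0 0 -1",
)

```text
clock: 13.9
tcp_pos: [569.3, -44.4, 56.3]
orientation: [-0.071, -2.177, 2.174]
wrist_force: [-7.8, 0.0, 1.9]
grip_width: 0.3
```

Emit:
carry_out(
  steps="-0.0005 0 0 0 -1; -0.0005 0 0 0 -1; -0.0005 0 0 0 -1",
)

```text
clock: 14.2
tcp_pos: [569.6, -44.5, 56.3]
orientation: [-0.071, -2.176, 2.174]
wrist_force: [-9.2, 0.5, 2.4]
grip_width: -0.3
```

```bash
python3 look.py w12
```

```text
clock 14.2 tcp [569.58 -44.46  56.27] local -88.35 0.88 w -0.3408866247132359 F [-9.15  0.46  2.43]
[[-0.997, -0.013, -0.078], [0.078, 0.002, -0.997], [0.013, -1.0, -0.001]] toolx angle 175.51596207338173
```

View pics/w12.png

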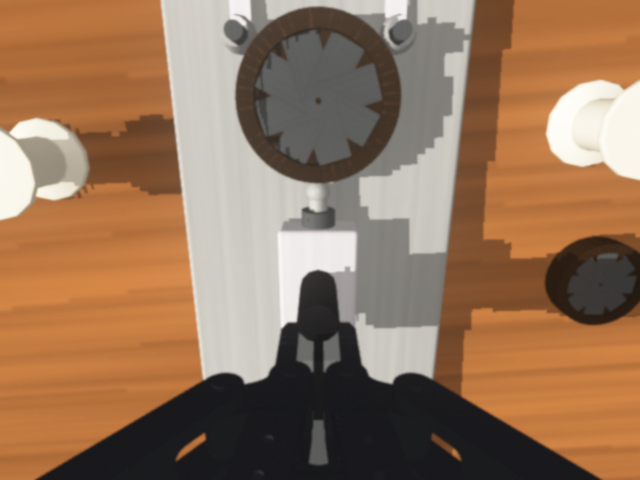

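Contact began at x ≈ 569.0, as predicted, and the force is now rising. The aim is about +5 N (≈12.5 N total, x ≈ 571).

Emit:
carry_out(
  steps="-0.0005 0 0 0 -1; -0.001 0 0 0 -1; -0.001 0 0 0 -1; -0.001 0 0 0 -1",
)

```text
clock: 14.65
tcp_pos: [570.2, -44.5, 56.3]
orientation: [-0.07, -2.176, 2.173]
wrist_force: [-9.6, 1.2, 4.0]
grip_width: 0.0
```

Emit:
carry_out(
  steps="-0.0005 0 0 0 -1; -0.001 0 0 0 -1; -0.001 0 0 0 -1; -0.001 0 0 0 -1",
)

```text
clock: 15.05
tcp_pos: [570.7, -44.5, 56.3]
orientation: [-0.068, -2.175, 2.173]
wrist_force: [-11.3, 1.0, 5.2]
grip_width: -0.2
```

Emit:
carry_out(
  steps="-0.0005 0 0 0 -1; -0.0005 0 0 0 -1; -0.0005 0 0 0 -1; -0.0005 0 0 0 -1",
)

```text
clock: 15.45
tcp_pos: [571.0, -44.5, 56.3]
orientation: [-0.068, -2.175, 2.173]
wrist_force: [-11.1, 0.0, 5.8]
grip_width: 0.1
```

Compression is about 2 mm, so roughly 4–5 N. Backing off slowly, then lifting clear.

Emit:
carry_out(
  steps="0.002 0 0 0 -1; 0.004 0 0 0 -1; 0.007 0 0 0 -1; 0.010 0 0 0 -1; 0.016 0 0 0 -1; 0.020 0 0 0 -1; 0.020 -0.02 0 0 -1; 0.020 -0.05 0 0 -1; 0.020 -0.09 0 0 -1; 0.020 -0.09 0 0 -1; 0.020 -0.09 0 0 -1",
)

```text
clock: 16.55
tcp_pos: [558.9, -44.0, 150.0]
orientation: [-0.09, -2.183, 2.184]
wrist_force: [-0.3, 0.7, -0.6]
grip_width: 0.2
```

```bash
python3 look.py w13; python3 - <<'E'
from cell import optics
import cv2
a=optics.snapshot("side")["pixels"][190:330,263:463,::-1]
cv2.imwrite("pics/side13.png",cv2.resize(a,None,fx=4,fy=4,interpolation=cv2.INTER_CUBIC))
E
```

```text
clock 16.55 tcp [558.85 -43.96 149.95] local -99.08 0.54 w 0.19927408198440294 F [-0.29  0.66 -0.56]
[[-0.997, 0.004, -0.078], [0.078, -0.001, -0.997], [-0.004, -1.0, 0.0]] toolx angle 175.49986761290288
```

View pics/w13.png

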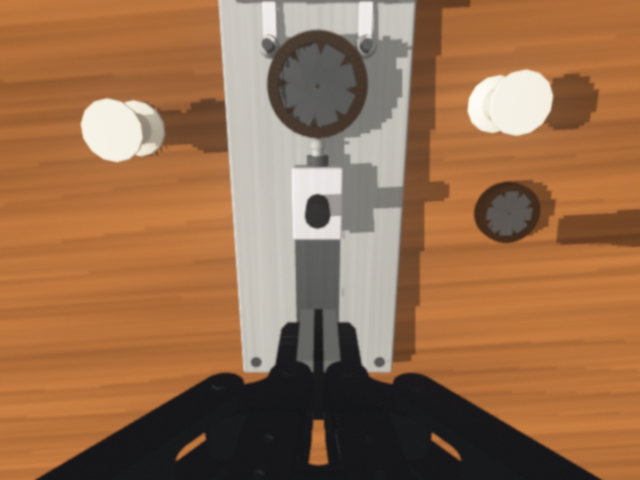

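View pics/side13.png

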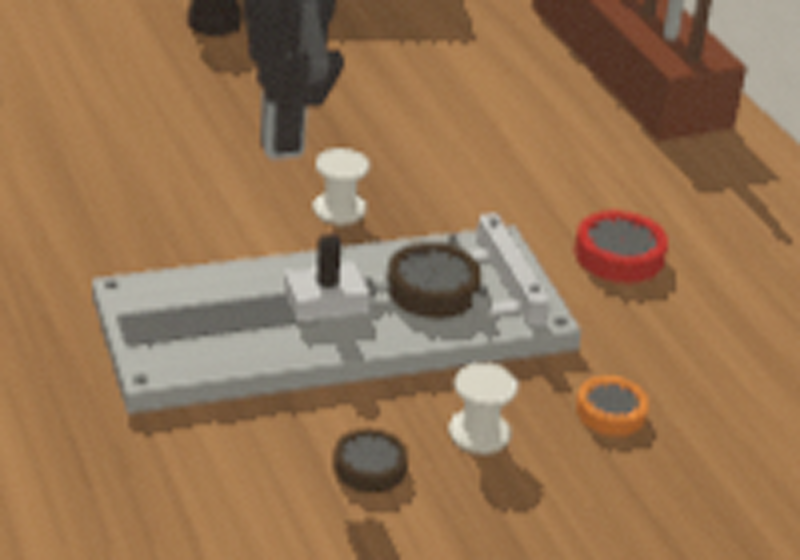

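The ring lies flat against both rollers at (269,45) and (366,45). The plunger tip touches its rear at (317,143), and the gripper is clear. The spools and rings have not moved in view. Handing in.

```bash
python3 -c "
from cell import robot
print(robot.job_done()); print(robot.observe()['clock'])"
```

```text
the job is handed in; nothing more can be done
None
the job is handed in; nothing more can be done
```

The ring is seated against both rollers with the slide's sprung tip pressing behind it. I handed the job in at about 16.6 s, with the fingers clear; no verdict was reported.

- **Seating the ring:** I pushed it forward with the shut fingertips until it stopped against both rollers. The push was about 6 N forward plus about 5 N vertical (roughly 7.6 N in all). Almost no sideways force showed, so both rollers were loaded. The seat came out about 3 mm short of nominal.
- **Pushing the slide:** The force rose from about 7.7 N at the position predicted from the ring's seat. I stopped after about 2 mm of spring travel, then backed off and lifted away.
- **Tip force:** The two estimates differ slightly. Spring travel gives about 5 N and the rise in wrist force about 3.5 N, both within 1.5–10 N. I did not re-measure it after letting go.
- **Last pictures:** The ring lies flat, touching both rollers and the tip. The spools and other rings look unmoved. I did not check the light box, bellows frame, loupe and screwdriver again, but the arm did not go near them.

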